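Pull-test the green price sign on the cheese stall

ROBOT

A 6-joint arm with a two-finger parallel gripper is mounted at the origin on the work surface. World frame = base frame: x ahead of the robot, y to its left, z up, the work surface at z = 0. Lengths are in m, angles in rad, forces in N, time in s.
With the tool pointing down it reaches from about 0.3 to 0.775 m from the base axis. Payload 14.6 kg.
Tool frame: the origin (TCP) lies on the centre line of the jaws, within the pads' length; the fingertips stand ctrl.tcp_to_tips ahead of it and the grasp point (between the pads) lies 2 mm behind it (ctrl.tcp_to_tips is the distance from the TCP to the fingertips, in m); z points along the fingers, y is the line along which they close (so a half turn about z gives the same grasp; the last joint's range is limited). The gripper opens to 94 mm and grips with 3 to 60 N. Pads are 16 mm wide; open, the fingers measure 119 mm over their backs; the gripper's body (75 mm by 177 mm) begins 78 mm behind the grasp point.
Start: joints at [1.22, 0.3, 1.521, -0, 1.321, -0.067], TCP at [0.154, 0.528, 0.222] pointing down, gripper open.
Joint ranges: [-3.03, 3.03], [-0.79, 2.21], [0.23, 2.52], [-1.04, 4.18], [0, 3.07], [-2.55, 2.55]. Speed limits (rad/s): [2.22, 2.22, 2.57, 3.14, 3.14, 3.14].

INTERFACE

Orientations are given as [roll, pitch, yaw] about the fixed x, y, z axes, in that order (R = Rz(yaw) Ry(pitch) Rx(roll)).
In Python, from station import telemetry, viewer, hand_in, ctrl gives the robot as it stands.
- The arm moves only by the tool step_arm, never from a script. Its argument "plan" is a list of rows, each an object of numbers: "dx", "dy", "dz": the shift along the tool's x, y, z scaled (see below); "rx", "ry", "rz": the turn, a rotation vector about the tool's x, y, z scaled (see below); "claw": the closure, from 0 (fully open) to 1 (shut). In form: [{"dx": .., "dy": .., "dz": .., "rx": .., "ry": .., "rz": .., "claw": ..}, ...]. A call has 1 to 10 rows; each row shifts and turns the commanded pose from where the row before left it, along the tool's axes as they then stand; what a row does not reach is not made up. The controller multiplies each number of a shift by 0.1 m and each number of a turn by 90 degrees. A row lasts 1/10 s, in which the tool goes at most 50 mm and 8.59 degrees, less where a joint would pass 70% of its speed; a pose out of reach is approached as far as the arm can. A call with a number of a shift or a turn outside -1 to 1 is refused whole. A call with a gripper value outside its range is refused whole. The fingers move at their own pace and stop on an object; "grip_force" is the grip in N (left out, the last holds). Time passes only in rows, so rows that do not move let the fingers close. It gives the time, the measured TCP pose, the force, the opening and the grip force at its end, in the units of the state.
- telemetry.get_obs(): the state, without advancing time (a new reading comes with each control period).
- viewer.camera(name): name is "scene" or "side" or "wrist"; returns a dict with "img" (400x640x3 uint8, red, green, blue), "z_map" (400x640 float32, m along the optical axis (not along the pixel's ray), 0 where there is no reading), "fx", "fy", "cx", "cy" (pixels), "R" (3x3) and "t" (3): a world point X has camera coordinates R X + t; the wrist camera has in their place "tool_from_camera" (4x4, takes a point from camera to tool coordinates, whose origin is the TCP and whose axes are the flange's). Camera axes: x right, y down, z forward; pixel columns grow to the right and rows downward; lengths in m; the calibration is good to about 2 mm. A picture is of the moment at which its call begins: read the wrist's pose just before it.
- hand_in(): hands the job in; it is judged then, once.
Trained networks look in a picture, given as the dict that the camera call returned (one of the last four; its "shot" number tells which), for a name from the list of things; names that differ only in an ending like _2 or _b are one class to them, and where a whole thing is asked for, a point or a joint stands for the part that bears it (a point fixed in the world has none). Each returns a list of dicts, best first, with "score" (0 to 1); they miss things now and then, are a little off and sometimes report something else, mostly with a low value. They report only what shows in the picture. A call takes as long as a camera call.
- viewer.recognise(target, picture): "rect" ([left, top, right, bottom] in pixels, round what is visible of it).
The state is a dict: "time_s": time; "qpos": joint angles; "joint_vel": joint speeds; "tau": joint torques, N m; "ee_pos": TCP position; "eef_rot": TCP orientation; "force": force on the tool from outside, world axes, zero at the start; "moment": the same for the moment, N m; "grip_width": finger opening in m; "grip_force": force on a finger pad.
Only numpy, scipy, OpenCV 4.12 (cv2) and the standard library are available. Lean on these libraries where they do the work, as an engineer would, in place of code of your own. Each camera call takes 0.05 s, during which the arm holds its last target. There are 200 camera calls.

TASK

The green price sign has just been snapped into its sprung foot on the cheese board: prove that the snap holds by pulling the sign straight up with about 12 N (the white band on its stem comes out of the foot, the red one must not) and keeping it still there for two seconds. Then ease it gently back down until it sits fully on its foot and let go; do not let it spring back, and do not pull up the blue and the white sign.

Things in the scene. Friction and masses are not known exactly. Their poses are not given: they have to be found in the camera images.
- green_sign (a joint): Lift of the green sign (150 g) in its foot, m: 0 = seated, grows as it is pulled straight up, stop at 0.050. The spring in the foot draws it down: 12 N lifts it 24 mm, each further N 2.3 mm; let go while lifted, it snaps back. The snap holds over this travel. The 12 mm stem's white band shows above the foot from 14 mm of lift and is all out at 34 mm; below it is a red band.
- green_grip (a point): Centre of the green sign's upright plate, moving with it; 100.5 mm above the table when seated. Plate 12 mm thick along x, 60 mm wide along y (level), 45 mm tall along z (up); pinch it from above across x. Under it 10 mm of bare stem, then the fixed black foot, 26 mm wide. Signs stand 150 mm or more apart, in any order, turned up to 35 degrees; cheeses under 70 mm high lie beyond.
- blue_sign (a joint): Lift of the blue sign, same make as the green one, in its own foot, m: 0 = seated. To be left seated.
- white_sign (a joint): Lift of the white sign, same make as the green one, in its own foot, m: 0 = seated. To be left seated.

How it is judged:
By the outcome, as a careful person would: the job done as asked, in the order asked, and still so for the second after the job is handed in, with the robot touching nothing.
It also fails if it takes over 40 s, if anything falls off the work surface, if the arm or the gripper's body presses on something with over 40 N, if the wrist force passes 120 N, or if a joint passes its speed limit or range.

## Working session

There is one attempt and no reset: what is moved stays moved. The work goes in short steps, Python scripts to look and compute and a tool call to move; the robot and the scene stay as the last step left them, time stands still between calls to the robot, and variables do not carry over. Pictures are saved under pics/ and viewed, at most 10 in all, crops included, and the job is handed in when it is done.

Besides the shell and the picture viewer there is one more tool, called after "Call:" as name([rows], argument=value, ...), one row to a line, values as JSON. step_arm: Moves the arm, as the interface text tells. Shifts and turns lie within -1 to 1; 1 stands for 0.1 m of shift or 90 degrees of turn. Its arguments: {"type":"object","properties":{"plan":{"type":"array"},"grip_force":{"type":"number"}},"required":["plan"]}

```bash
ls; mkdir -p pics; cat > h.py <<'E'
import numpy as np, cv2
from station import telemetry, viewer, hand_in, ctrl
def cloud(p):
    z=p["z_map"]; v,u=np.indices(z.shape)
    c=np.stack([(u-p["cx"])/p["fx"]*z,(v-p["cy"])/p["fy"]*z,z],-1)
    return (c-np.array(p["t"]))@np.array(p["R"])
E
python3 - <<'E'
from h import *
o=telemetry.get_obs(); print({k:np.round(v,3) for k,v in o.items()}, ctrl.tcp_to_tips)
for n in("scene","side"):
    p=viewer.camera(n); W=cloud(p)
    im=p["img"][:,:,::-1].copy()
    for t in("green_sign","blue_sign","white_sign"):
        for d in viewer.recognise(t,p)[:2]:
            r=np.array(d["rect"]).astype(int); print(n,t,round(d["score"],2),r)
            cv2.rectangle(im,tuple(map(int,r[:2])),tuple(map(int,r[2:])),(0,0,255),1)
    cv2.imwrite(f"pics/{n}0.png",im)
    hsv=cv2.cvtColor(p["img"],cv2.COLOR_RGB2HSV)
    m=(abs(hsv[...,0].astype(int)-65)<25)&(hsv[...,1]>90)&(p["z_map"]>0)&(W[...,2]>.07)&(W[...,2]<.14)
    k,l,s,c=cv2.connectedComponentsWithStats(m.astype(np.uint8))
    for i in range(1,k):
        if s[i,4]>40:
            q=W[l==i]; r=cv2.minAreaRect((q[:,:2]*1000).astype(np.float32)); print(n,s[i],np.median(q,0).round(4),q[:,2].min().round(4),q[:,2].max().round(4),r)
E
```

```text
pics
{'time_s': np.float64(0.0), 'qpos': array([ 1.22 ,  0.3  ,  1.522, -0.   ,  1.321, -0.067]), 'joint_vel': array([ 0.   ,  0.001, -0.   ,  0.001, -0.001,  0.001]), 'tau': array([ 2.0000e-03, -5.3182e+01, -3.5273e+01,  7.1000e-02,  2.5000e-02,
       -0.0000e+00]), 'ee_pos': array([0.154, 0.528, 0.222]), 'eef_rot': array([-3.14 , -0.   ,  2.858]), 'force': array([-0.614, -0.221,  0.264]), 'moment': array([ 0.027, -0.003,  0.035]), 'grip_force': np.float64(0.0), 'grip_width': np.float64(0.094)} 0.017
scene green_sign 0.63 [404 182 423 209]
scene blue_sign 0.68 [313 198 340 219]
scene white_sign 0.86 [166 232 197 254]
scene [405 188  21   8  74] [0.5767 0.2297 0.1226] 0.1186 0.1251 ((576.4109497070312, 228.33078002929688), (57.7652587890625, 12.592930793762207), 86.32215118408203)
side green_sign 0.49 [286 118 301 149]
side blue_sign 0.64 [320 181 339 221]
side white_sign 0.97 [413 311 437 357]
side [286 119  15  29 162] [0.5703 0.2164 0.1201] 0.0812 0.1265 ((573.0241088867188, 229.17916870117188), (57.88153839111328, 10.625101089477539), 82.54078674316406)
```

View pics/scene0.png

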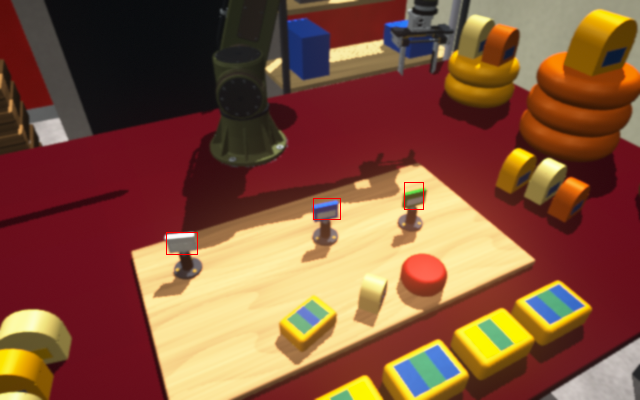

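View pics/side0.png

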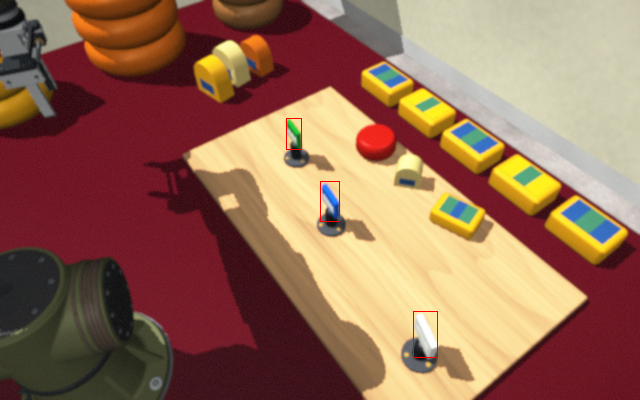

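Call:
step_arm([
  {"dx":-0.4,"dy":-0.14,"claw":0},
  {"dx":-0.4,"dy":-0.14,"claw":0},
  {"dx":-0.4,"dy":-0.14,"claw":0},
  {"dx":-0.4,"dy":-0.14,"claw":0},
  {"dx":-0.4,"dy":-0.14,"claw":0},
  {"dx":-0.4,"dy":-0.14,"claw":0},
  {"dx":-0.4,"dy":-0.14,"claw":0},
  {"dx":-0.4,"dy":-0.14,"claw":0},
  {"dx":-0.4,"dy":-0.14,"claw":0},
  {"dx":-0.4,"dy":-0.14,"claw":0},
])

```text
$.plan[0]: bad value
```

Call:
step_arm([
  {"rz":0.09,"claw":0},
  {"rz":0.09,"claw":0},
  {"rz":0.09,"claw":0},
  {"rz":0.09,"claw":0},
  {"rz":0.09,"claw":0},
  {"rz":0.09,"claw":0},
  {"rz":0.09,"claw":0},
  {"rz":0.09,"claw":0},
  {"rz":0.09,"claw":0},
  {"rz":0,"claw":0},
])

```text
$.plan[0]: bad value
```

Call:
step_arm([
  {"dx":-0.4,"dy":-0.14,"dz":0,"rx":0,"ry":0,"rz":0,"claw":0},
  {"dx":-0.4,"dy":-0.14,"dz":0,"rx":0,"ry":0,"rz":0,"claw":0},
  {"dx":-0.4,"dy":-0.14,"dz":0,"rx":0,"ry":0,"rz":0,"claw":0},
  {"dx":-0.4,"dy":-0.14,"dz":0,"rx":0,"ry":0,"rz":0,"claw":0},
  {"dx":-0.4,"dy":-0.14,"dz":0,"rx":0,"ry":0,"rz":0,"claw":0},
  {"dx":-0.4,"dy":-0.14,"dz":0,"rx":0,"ry":0,"rz":0,"claw":0},
  {"dx":-0.4,"dy":-0.14,"dz":0,"rx":0,"ry":0,"rz":0,"claw":0},
  {"dx":-0.4,"dy":-0.14,"dz":0,"rx":0,"ry":0,"rz":0,"claw":0},
  {"dx":-0.4,"dy":-0.14,"dz":0,"rx":0,"ry":0,"rz":0,"claw":0},
  {"dx":-0.4,"dy":-0.14,"dz":0,"rx":0,"ry":0,"rz":0,"claw":0},
])

```text
time_s: 1.4
ee_pos: [0.5001, 0.2803, 0.2225]
eef_rot: [3.141, 0.0, 2.858]
force: [0.0, 0.1, -0.1]
grip_width: 0.0943
grip_force: 0.0
```

Call:
step_arm([
  {"dx":0,"dy":0,"dz":0,"rx":0,"ry":0,"rz":0.09,"claw":0},
  {"dx":0,"dy":0,"dz":0,"rx":0,"ry":0,"rz":0.09,"claw":0},
  {"dx":0,"dy":0,"dz":0,"rx":0,"ry":0,"rz":0.09,"claw":0},
  {"dx":0,"dy":0,"dz":0,"rx":0,"ry":0,"rz":0.09,"claw":0},
  {"dx":0,"dy":0,"dz":0,"rx":0,"ry":0,"rz":0.09,"claw":0},
  {"dx":0,"dy":0,"dz":0,"rx":0,"ry":0,"rz":0.09,"claw":0},
  {"dx":0,"dy":0,"dz":0,"rx":0,"ry":0,"rz":0.09,"claw":0},
  {"dx":0,"dy":0,"dz":0,"rx":0,"ry":0,"rz":0.09,"claw":0},
  {"dx":0,"dy":0,"dz":0,"rx":0,"ry":0,"rz":0.09,"claw":0},
  {"dx":0,"dy":0,"dz":0,"rx":0,"ry":0,"rz":0,"claw":0},
])

```text
time_s: 2.4
ee_pos: [0.4988, 0.2816, 0.2224]
eef_rot: [-3.142, 0.0, 1.583]
force: [0.5, 0.7, 0.4]
grip_width: 0.094
grip_force: 0.0
```

```bash
cat >> h.py <<'E'
from scipy.spatial.transform import Rotation as Ro
def wcloud():
    o=telemetry.get_obs(); p=viewer.camera("wrist"); z=p["z_map"]; v,u=np.indices(z.shape)
    c=np.stack([(u-p["cx"])/p["fx"]*z,(v-p["cy"])/p["fy"]*z,z,np.ones_like(z)],-1)@np.array(p["tool_from_camera"]).T
    return o,p,c[...,:3]@Ro.from_euler("xyz",o["eef_rot"]).as_matrix().T+o["ee_pos"]
E
cat > w.py <<'E'
from h import *; import sys
o,p,W=wcloud(); print(o["time_s"],o["ee_pos"].round(4),o["eef_rot"].round(4),o["qpos"].round(2)); print(np.array(p["tool_from_camera"]).round(3))
cv2.imwrite(f"pics/{sys.argv[1]}.png",p["img"][:,:,::-1])
print([(t,[(round(d["score"],2),np.round(d["rect"])) for d in viewer.recognise(t,p)[:2]]) for t in("green_sign","blue_sign")])
hsv=cv2.cvtColor(p["img"],cv2.COLOR_RGB2HSV)
m=(abs(hsv[...,0].astype(int)-65)<25)&(hsv[...,1]>90)&(p["z_map"]>0)&(W[...,2]>.112)&(W[...,2]<.14)
k,l,s,c=cv2.connectedComponentsWithStats(m.astype(np.uint8))
for i in range(1,k):
    if s[i,4]>40:
        q=W[l==i]; print(s[i],q.mean(0).round(4),np.percentile(q[:,2],[2,50,98]).round(4),cv2.minAreaRect((q[:,:2]*1000).astype(np.float32)))
E
python3 w.py w1
```

```text
2.4 [0.4988 0.2816 0.2224] [-3.1415e+00  1.0000e-04  1.5831e+00] [ 0.45  0.35  1.45 -0.    1.34  0.44]
[[ 0.001 -0.961 -0.276  0.081]
 [ 1.     0.001 -0.001 -0.001]
 [ 0.001 -0.276  0.961 -0.162]
 [ 0.     0.     0.     1.   ]]
[('green_sign', [(0.88, array([393., 212., 429., 295.]))]), ('blue_sign', [])]
[408 226  19  11 131] [0.5749 0.2601 0.1189] [0.1125 0.1201 0.1228] ((575.2974853515625, 257.6988830566406), (8.678664207458496, 11.88022518157959), 84.10887908935547)
[398 246  18  48 418] [0.5683 0.2165 0.1203] [0.1126 0.1215 0.123 ] ((571.1740112304688, 222.91148376464844), (40.635589599609375, 12.374117851257324), 83.57414245605469)
```

Call:
step_arm([
  {"dx":-0.26,"dy":0.36,"dz":0,"rx":0,"ry":0,"rz":0,"claw":0},
  {"dx":-0.26,"dy":0.36,"dz":0,"rx":0,"ry":0,"rz":0,"claw":0},
  {"dx":0,"dy":0,"dz":0,"rx":0,"ry":0,"rz":0.085,"claw":0},
  {"dx":0,"dy":0,"dz":0,"rx":0,"ry":0,"rz":0,"claw":0},
  {"dx":0,"dy":0,"dz":0,"rx":0,"ry":0,"rz":0,"claw":0},
])

```text
time_s: 3.05
ee_pos: [0.5712, 0.2309, 0.2224]
eef_rot: [-3.141, 0.0, 1.457]
force: [-0.9, -0.6, -0.8]
grip_width: 0.0938
grip_force: 0.0
```

```bash
python3 w.py w2
```

```text
3.05 [0.5712 0.2309 0.2224] [-3.1414  0.      1.4572] [0.32 0.45 1.32 0.   1.37 0.44]
[[ 0.001 -0.961 -0.276  0.08 ]
 [ 1.     0.001 -0.001 -0.001]
 [ 0.001 -0.276  0.961 -0.162]
 [ 0.     0.     0.     1.   ]]
[('green_sign', [(0.87, array([320., 154., 335., 236.]))]), ('blue_sign', [(0.84, array([290., 366., 310., 400.]))])]
[ 321  165   15   73 1026] [0.5732 0.2345 0.122 ] [0.1177 0.1221 0.1235] ((573.0592651367188, 232.44647216796875), (58.846187591552734, 11.277142524719238), 83.46582794189453)
```

View pics/w2.png

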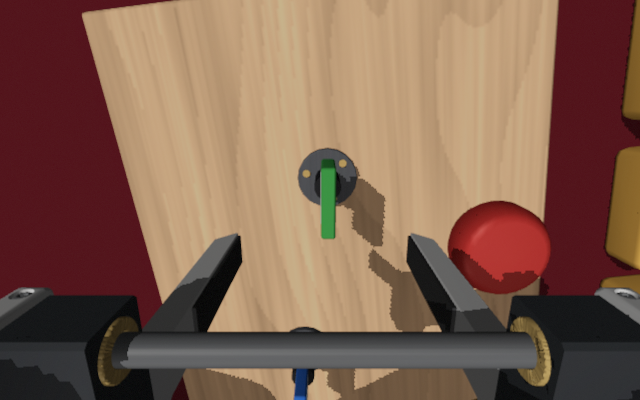

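Call:
step_arm([
  {"dx":0.01,"dy":0.018,"dz":0.3,"rx":0,"ry":0,"rz":0,"claw":0},
  {"dx":0,"dy":0,"dz":0.3,"rx":0,"ry":0,"rz":0,"claw":0},
  {"dx":0,"dy":0,"dz":0.3,"rx":0,"ry":0,"rz":0,"claw":0},
  {"dx":0,"dy":0,"dz":0.2,"rx":0,"ry":0,"rz":0,"claw":0},
  {"dx":0,"dy":0,"dz":0.1,"rx":0,"ry":0,"rz":0,"claw":0},
  {"dx":0,"dy":0,"dz":0,"rx":0,"ry":0,"rz":0,"claw":0},
  {"dx":0,"dy":0,"dz":0,"rx":0,"ry":0,"rz":0,"claw":0},
])

```text
time_s: 3.9
ee_pos: [0.5738, 0.2318, 0.1036]
eef_rot: [3.14, -0.001, 1.453]
force: [0.1, -0.3, -0.5]
grip_width: 0.0941
grip_force: 0.0
```

```bash
python3 w.py w3
```

```text
3.9 [0.5738 0.2318 0.1036] [ 3.1403e+00 -6.0000e-04  1.4528e+00] [0.32 0.56 1.43 0.   1.14 0.44]
[[ 0.001 -0.961 -0.276  0.08 ]
 [ 1.     0.001 -0.001 -0.001]
 [ 0.001 -0.276  0.961 -0.162]
 [ 0.     0.     0.     1.   ]]
[('green_sign', [(0.61, array([314., 193., 342., 331.]))]), ('blue_sign', [(0.66, array([309., 191., 341., 329.]))])]
[ 312  212   27  119 2905] [0.5736 0.2362 0.1218] [0.1157 0.1221 0.1233] ((573.1454467773438, 232.7667999267578), (58.54150390625, 11.972821235656738), 83.6134262084961)
```

View pics/w3.png

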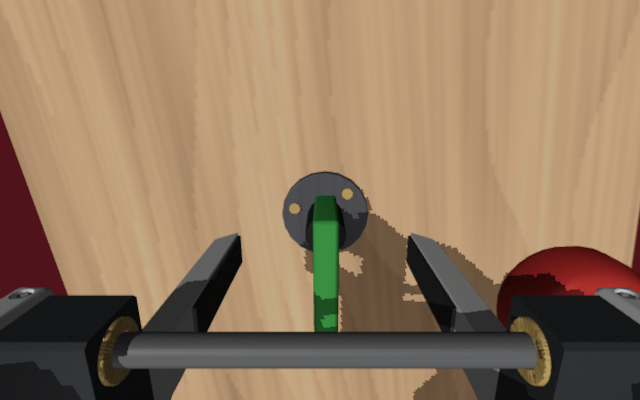

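The green plate (cols 314–340, rows 197–331) stands centred between the fingers. Closing.

Call:
step_arm([
  {"dx":0,"dy":-0.004,"dz":0.02,"rx":0,"ry":0,"rz":0,"claw":0.5},
  {"dx":0,"dy":0,"dz":0,"rx":0,"ry":0,"rz":0,"claw":0.7},
  {"dx":0,"dy":0,"dz":0,"rx":0,"ry":0,"rz":0,"claw":0.8},
  {"dx":0,"dy":0,"dz":0,"rx":0,"ry":0,"rz":0,"claw":0.85},
  {"dx":0,"dy":0,"dz":0,"rx":0,"ry":0,"rz":0,"claw":1},
  {"dx":0,"dy":0,"dz":0,"rx":0,"ry":0,"rz":0,"claw":1},
  {"dx":0,"dy":0,"dz":0,"rx":0,"ry":0,"rz":0,"claw":1},
  {"dx":0,"dy":0,"dz":0,"rx":0,"ry":0,"rz":0,"claw":1},
  {"dx":0,"dy":0,"dz":0,"rx":0,"ry":0,"rz":0,"claw":1},
], grip_force=40)

```text
time_s: 4.95
ee_pos: [0.5731, 0.2315, 0.1004]
eef_rot: [-3.142, 0.0, 1.452]
force: [1.0, 0.1, -0.4]
grip_width: 0.0252
grip_force: 0.0
```

```bash
cat > s.py <<'E'
from h import *
F=[];P=[]
for i in range(6):
    o=telemetry.get_obs();F.append(o["force"]);P.append(o["ee_pos"]);
    if i<2: viewer.camera("side")
print(o["time_s"],np.mean(F,0).round(2),np.std(F,0).round(2),np.mean(P,0).round(4),o["moment"].round(2),o["eef_rot"].round(4),o["grip_width"],o["grip_force"])
E
python3 s.py
```

```text
5.05 [ 0.22  0.01 -0.51] [0.5  0.02 0.09] [0.5731 0.2315 0.1004] [-0.11  0.08  0.02] [ 3.1416 -0.      1.4519] 0.017517557216427258 0.0
```

Fingers still closing; hold.

Call:
step_arm([
  {"dx":0,"dy":0,"dz":0,"rx":0,"ry":0,"rz":0,"claw":1},
  {"dx":0,"dy":0,"dz":0,"rx":0,"ry":0,"rz":0,"claw":1},
  {"dx":0,"dy":0,"dz":0,"rx":0,"ry":0,"rz":0,"claw":1},
  {"dx":0,"dy":0,"dz":0,"rx":0,"ry":0,"rz":0,"claw":1},
])

```text
time_s: 5.45
ee_pos: [0.5745, 0.2313, 0.101]
eef_rot: [3.138, -0.001, 1.452]
force: [11.0, -0.0, -0.5]
grip_width: 0.0117
grip_force: 40.0
```

```bash
python3 s.py
```

```text
5.55 [11.02 -0.8  -0.75] [0.24 0.41 0.1 ] [0.5745 0.2313 0.101 ] [-0.15 -1.31  0.21] [ 3.1380e+00 -8.0000e-04  1.4518e+00] 0.01219008862755495 40.00119924545288
```

Call:
step_arm([
  {"dx":0,"dy":0.007,"dz":0,"rx":0,"ry":0,"rz":0,"claw":1},
  {"dx":0,"dy":0.007,"dz":0,"rx":0,"ry":0,"rz":0,"claw":1},
  {"dx":0,"dy":0,"dz":0,"rx":0,"ry":0,"rz":0,"claw":1},
])

```text
time_s: 5.85
ee_pos: [0.5746, 0.2313, 0.1005]
eef_rot: [3.141, 0.0, 1.452]
force: [2.4, -0.9, -1.5]
grip_width: 0.0116
grip_force: 40.0
```

```bash
python3 s.py
```

```text
5.95 [ 3.12 -0.12 -1.05] [0.4  0.39 0.2 ] [0.5746 0.2313 0.1004] [-0.03 -0.51  0.14] [ 3.1412 -0.      1.452 ] 0.012005947484469238 39.99868869781494
```

Call:
step_arm([
  {"dx":0,"dy":0.004,"dz":-0.02,"rx":0,"ry":0,"rz":0,"claw":1},
  {"dx":0,"dy":0,"dz":-0.02,"rx":0,"ry":0,"rz":0,"claw":1},
  {"dx":0,"dy":0,"dz":-0.02,"rx":0,"ry":0,"rz":0,"claw":1},
  {"dx":0,"dy":0,"dz":-0.02,"rx":0,"ry":0,"rz":0,"claw":1},
  {"dx":0,"dy":0,"dz":-0.02,"rx":0,"ry":0,"rz":0,"claw":1},
  {"dx":0,"dy":0,"dz":-0.02,"rx":0,"ry":0,"rz":0,"claw":1},
  {"dx":0,"dy":0,"dz":-0.02,"rx":0,"ry":0,"rz":0,"claw":1},
  {"dx":0,"dy":0,"dz":-0.02,"rx":0,"ry":0,"rz":0,"claw":1},
  {"dx":0,"dy":0,"dz":-0.02,"rx":0,"ry":0,"rz":0,"claw":1},
  {"dx":0,"dy":0,"dz":0,"rx":0,"ry":0,"rz":0,"claw":1},
])

```text
time_s: 6.95
ee_pos: [0.5746, 0.2312, 0.1184]
eef_rot: [-3.141, 0.0, 1.452]
force: [-0.5, 1.6, -9.5]
grip_width: 0.0114
grip_force: 40.0
```

```bash
python3 s.py
```

```text
7.05 [-0.75  1.04 -9.14] [0.31 0.26 0.26] [0.5747 0.2313 0.1182] [0.35 0.02 0.14] [-3.1410e+00  2.0000e-04  1.4519e+00] 0.01164697824204128 39.99688267707825
```

Call:
step_arm([
  {"dx":0,"dy":0,"dz":-0.02,"rx":0,"ry":0,"rz":0,"claw":1},
  {"dx":0,"dy":0,"dz":-0.02,"rx":0,"ry":0,"rz":0,"claw":1},
  {"dx":0,"dy":0,"dz":-0.02,"rx":0,"ry":0,"rz":0,"claw":1},
  {"dx":0,"dy":0,"dz":0,"rx":0,"ry":0,"rz":0,"claw":1},
  {"dx":0,"dy":0,"dz":0,"rx":0,"ry":0,"rz":0,"claw":1},
])

```text
time_s: 7.55
ee_pos: [0.5747, 0.2313, 0.1243]
eef_rot: [-3.141, 0.0, 1.452]
force: [-2.1, 2.0, -11.4]
grip_width: 0.0123
grip_force: 40.0
```

```bash
python3 s.py; python3 - <<'E'
from h import *
p=viewer.camera("side"); a=p["img"][95:195,230:390,::-1]; q=viewer.camera("scene"); b=q["img"][150:250,340:500,::-1]
cv2.imwrite("pics/lift.png",cv2.resize(np.hstack([a,b]),None,fx=2.5,fy=2.5,interpolation=2))
E
```

```text
7.65 [ -2.     1.61 -11.59] [0.08 0.45 0.13] [0.5747 0.2312 0.1242] [0.28 0.27 0.14] [-3.1410e+00  2.0000e-04  1.4519e+00] 0.011672290058175199 39.9960333108902
```

View pics/lift.png

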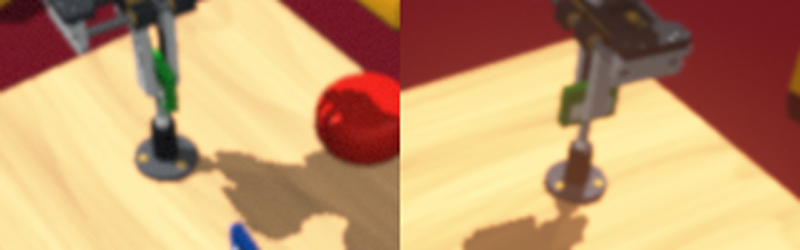

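White shows just above the black foot (left panel ~(162,118), right ~(580,147)), no red; lift 24 mm at about 12 N. Hold.

Call:
step_arm([
  {"dx":0,"dy":0,"dz":0,"rx":0,"ry":0,"rz":0,"claw":1},
  {"dx":0,"dy":0,"dz":0,"rx":0,"ry":0,"rz":0,"claw":1},
  {"dx":0,"dy":0,"dz":0,"rx":0,"ry":0,"rz":0,"claw":1},
  {"dx":0,"dy":0,"dz":0,"rx":0,"ry":0,"rz":0,"claw":1},
  {"dx":0,"dy":0,"dz":0,"rx":0,"ry":0,"rz":0,"claw":1},
  {"dx":0,"dy":0,"dz":0,"rx":0,"ry":0,"rz":0,"claw":1},
  {"dx":0,"dy":0,"dz":0,"rx":0,"ry":0,"rz":0,"claw":1},
  {"dx":0,"dy":0,"dz":0,"rx":0,"ry":0,"rz":0,"claw":1},
  {"dx":0,"dy":0,"dz":0,"rx":0,"ry":0,"rz":0,"claw":1},
  {"dx":0,"dy":0,"dz":0,"rx":0,"ry":0,"rz":0,"claw":1},
])

```text
time_s: 8.75
ee_pos: [0.5747, 0.2312, 0.1244]
eef_rot: [-3.141, 0.0, 1.452]
force: [-5.3, 2.2, -12.3]
grip_width: 0.012
grip_force: 40.0
```

Call:
step_arm([
  {"dx":0,"dy":0,"dz":0,"rx":0,"ry":0,"rz":0,"claw":1},
  {"dx":0,"dy":0,"dz":0,"rx":0,"ry":0,"rz":0,"claw":1},
  {"dx":0,"dy":0,"dz":0,"rx":0,"ry":0,"rz":0,"claw":1},
  {"dx":0,"dy":0,"dz":0,"rx":0,"ry":0,"rz":0,"claw":1},
  {"dx":0,"dy":0,"dz":0,"rx":0,"ry":0,"rz":0,"claw":1},
  {"dx":0,"dy":0,"dz":0,"rx":0,"ry":0,"rz":0,"claw":1},
  {"dx":0,"dy":0,"dz":0,"rx":0,"ry":0,"rz":0,"claw":1},
  {"dx":0,"dy":0,"dz":0,"rx":0,"ry":0,"rz":0,"claw":1},
  {"dx":0,"dy":0,"dz":0,"rx":0,"ry":0,"rz":0,"claw":1},
  {"dx":0,"dy":0,"dz":0,"rx":0,"ry":0,"rz":0,"claw":1},
])

```text
time_s: 9.75
ee_pos: [0.5747, 0.2313, 0.1243]
eef_rot: [-3.141, 0.0, 1.452]
force: [-4.6, 1.5, -11.4]
grip_width: 0.0116
grip_force: 40.0
```

Call:
step_arm([
  {"dx":0,"dy":0,"dz":0,"rx":0,"ry":0,"rz":0,"claw":1},
  {"dx":0,"dy":0,"dz":0,"rx":0,"ry":0,"rz":0,"claw":1},
  {"dx":0,"dy":0,"dz":0,"rx":0,"ry":0,"rz":0,"claw":1},
  {"dx":0,"dy":0,"dz":0,"rx":0,"ry":0,"rz":0,"claw":1},
  {"dx":0,"dy":0,"dz":0,"rx":0,"ry":0,"rz":0,"claw":1},
  {"dx":0,"dy":0,"dz":0,"rx":0,"ry":0,"rz":0,"claw":1},
])

```text
time_s: 10.35
ee_pos: [0.5747, 0.2313, 0.1243]
eef_rot: [-3.141, 0.0, 1.452]
force: [-5.0, 1.9, -10.9]
grip_width: 0.0118
grip_force: 40.0
```

Call:
step_arm([
  {"dx":0,"dy":0,"dz":0.02,"rx":0,"ry":0,"rz":0,"claw":1},
  {"dx":0,"dy":0,"dz":0.02,"rx":0,"ry":0,"rz":0,"claw":1},
  {"dx":0,"dy":0,"dz":0.02,"rx":0,"ry":0,"rz":0,"claw":1},
  {"dx":0,"dy":0,"dz":0.02,"rx":0,"ry":0,"rz":0,"claw":1},
  {"dx":0,"dy":0,"dz":0.02,"rx":0,"ry":0,"rz":0,"claw":1},
  {"dx":0,"dy":0,"dz":0.02,"rx":0,"ry":0,"rz":0,"claw":1},
  {"dx":0,"dy":0,"dz":0.02,"rx":0,"ry":0,"rz":0,"claw":1},
  {"dx":0,"dy":0,"dz":0.02,"rx":0,"ry":0,"rz":0,"claw":1},
  {"dx":0,"dy":0,"dz":0.02,"rx":0,"ry":0,"rz":0,"claw":1},
  {"dx":0,"dy":0,"dz":0.02,"rx":0,"ry":0,"rz":0,"claw":1},
])

```text
time_s: 11.35
ee_pos: [0.5747, 0.2313, 0.1051]
eef_rot: [-3.141, 0.0, 1.452]
force: [-8.7, -0.2, -3.3]
grip_width: 0.0118
grip_force: 40.0
```

Call:
step_arm([
  {"dx":0,"dy":0,"dz":0.01,"rx":0,"ry":0,"rz":0,"claw":1},
  {"dx":0,"dy":0,"dz":0.01,"rx":0,"ry":0,"rz":0,"claw":1},
  {"dx":0,"dy":0,"dz":0.01,"rx":0,"ry":0,"rz":0,"claw":1},
  {"dx":0,"dy":0,"dz":0.005,"rx":0,"ry":0,"rz":0,"claw":1},
  {"dx":0,"dy":0,"dz":0,"rx":0,"ry":0,"rz":0,"claw":1},
  {"dx":0,"dy":0,"dz":0,"rx":0,"ry":0,"rz":0,"claw":1},
])

```text
time_s: 11.95
ee_pos: [0.5747, 0.2313, 0.1019]
eef_rot: [-3.142, -0.0, 1.452]
force: [-8.6, 0.3, -2.5]
grip_width: 0.0121
grip_force: 40.0
```

```bash
python3 s.py
```

```text
12.05 [-9.4   0.16 -1.91] [0.38 0.05 0.27] [0.5747 0.2313 0.1019] [0.   1.81 0.12] [-3.1415 -0.      1.452 ] 0.011520327650010157 39.9983811378479
```

Call:
step_arm([
  {"dx":0,"dy":-0.006,"dz":0.005,"rx":0,"ry":0,"rz":0,"claw":1},
  {"dx":0,"dy":-0.006,"dz":0.005,"rx":0,"ry":0,"rz":0,"claw":1},
  {"dx":0,"dy":0,"dz":0.005,"rx":0,"ry":0,"rz":0,"claw":1},
  {"dx":0,"dy":0,"dz":0.003,"rx":0,"ry":0,"rz":0,"claw":1},
  {"dx":0,"dy":0,"dz":0,"rx":0,"ry":0,"rz":0,"claw":1},
  {"dx":0,"dy":0,"dz":0,"rx":0,"ry":0,"rz":0,"claw":1},
])

```text
time_s: 12.65
ee_pos: [0.5746, 0.2313, 0.1004]
eef_rot: [3.139, -0.001, 1.452]
force: [0.7, -2.4, 6.0]
grip_width: 0.0115
grip_force: 40.0
```

```bash
python3 s.py
```

```text
12.75 [ 0.65 -1.7   5.47] [0.28 0.59 0.25] [0.5746 0.2313 0.1004] [-0.51  0.43  0.14] [ 3.1390e+00 -7.0000e-04  1.4517e+00] 0.011826796550562136 40.00470757484436
```

Call:
step_arm([
  {"dx":0,"dy":0,"dz":-0.004,"rx":0,"ry":0,"rz":0,"claw":1},
  {"dx":0,"dy":0,"dz":0,"rx":0,"ry":0,"rz":0,"claw":0.8},
  {"dx":0,"dy":0,"dz":0,"rx":0,"ry":0,"rz":0,"claw":0.6},
  {"dx":0,"dy":0,"dz":0,"rx":0,"ry":0,"rz":0,"claw":0.4},
  {"dx":0,"dy":0,"dz":0,"rx":0,"ry":0,"rz":0,"claw":0.2},
  {"dx":0,"dy":0,"dz":0,"rx":0,"ry":0,"rz":0,"claw":0.2},
  {"dx":0,"dy":0,"dz":0,"rx":0,"ry":0,"rz":0,"claw":0.2},
  {"dx":0,"dy":0,"dz":0,"rx":0,"ry":0,"rz":0,"claw":0.2},
])

```text
time_s: 13.55
ee_pos: [0.5737, 0.2314, 0.0995]
eef_rot: [-3.142, 0.0, 1.452]
force: [0.2, 0.1, 0.3]
grip_width: 0.0633
grip_force: 0.0
```

Call:
step_arm([
  {"dx":0,"dy":0,"dz":-0.1,"rx":0,"ry":0,"rz":0,"claw":0.2},
  {"dx":0,"dy":0,"dz":-0.2,"rx":0,"ry":0,"rz":0,"claw":0.2},
  {"dx":0,"dy":0,"dz":-0.3,"rx":0,"ry":0,"rz":0,"claw":0.2},
  {"dx":0,"dy":0,"dz":-0.3,"rx":0,"ry":0,"rz":0,"claw":0.2},
  {"dx":0,"dy":0,"dz":-0.3,"rx":0,"ry":0,"rz":0,"claw":0.2},
  {"dx":0,"dy":0,"dz":0,"rx":0,"ry":0,"rz":0,"claw":0.2},
  {"dx":0,"dy":0,"dz":0,"rx":0,"ry":0,"rz":0,"claw":0.2},
  {"dx":0,"dy":0,"dz":0,"rx":0,"ry":0,"rz":0,"claw":0.2},
])

```text
time_s: 14.35
ee_pos: [0.5733, 0.2313, 0.2186]
eef_rot: [-3.14, 0.001, 1.452]
force: [0.1, -0.0, -0.6]
grip_width: 0.0751
grip_force: 0.0
```

```bash
python3 s.py; python3 w.py w9
```

```text
14.45 [-0.13 -0.06 -0.3 ] [0.15 0.31 0.16] [0.5733 0.2313 0.2185] [-0.06  0.1   0.01] [-3.1399e+00  8.0000e-04  1.4519e+00] 0.07531887236466317 0.0
14.45 [0.5733 0.2313 0.2184] [-3.1399e+00  8.0000e-04  1.4519e+00] [ 0.32  0.46  1.31 -0.    1.37  0.44]
[[ 0.001 -0.961 -0.276  0.08 ]
 [ 1.     0.001 -0.001 -0.001]
 [ 0.001 -0.276  0.961 -0.162]
 [ 0.     0.     0.     1.   ]]
[('green_sign', [(0.65, array([319., 157., 334., 240.]))]), ('blue_sign', [(0.72, array([291., 368., 309., 400.]))])]
[ 318  167   15   74 1058] [0.573  0.2339 0.1219] [0.1191 0.122  0.1234] ((572.5865478515625, 232.0928497314453), (59.67958068847656, 11.117813110351562), 83.44898223876953)
```

View pics/w9.png

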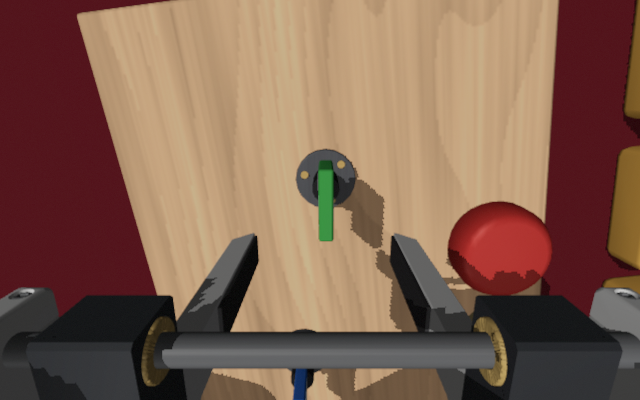

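The green sign (cols 318–333, rows 167–240) is back at its seated height (top at 0.122 m), and the gripper is clear of it.

```bash
python3 -c "from station import hand_in; print(hand_in())"
```

```text
the job is handed in; nothing more can be done
None
```

I pulled the green sign up 24 mm at about 12 N (white band out, no red), held it still for over two seconds, eased it back until it sat fully on its foot and let go; the blue and white signs were not touched, and the job is handed in.

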